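Clear the jar and post the carton down the packing chute

TASK

A sample jar with an orange label was left in the lane of the packing ledge, between the striped carton and the chute. Lift the jar out and stand it upright in the middle of the round cork mat; then, without lifting the carton, push it along the lane under the clear hood, through the gap and off the end of the ledge, so that it drops down the chute and comes to rest at its foot, in the blue tray. Do not tip the jar over, and leave the other things on the table and on top of the hood where they stand.

Things in the scene. Friction and masses are not known exactly. Their poses are not given: they have to be found in the camera images.
- stand: Packing ledge with hood and chute, one fixed piece. Origin on the table under the lane's middle; own y runs along the lane (chute at the -y end), +x points to the closed back, -x is the open front. Plywood deck, top at z 140 mm, y -240 to +220 mm. Lane 90 mm wide (x -45 to +45 mm) between a front lip 10 mm thick, 8 mm above the deck, and a back panel; a stop 8 mm high closes it at y 210 mm
- hood_edge (a point): middle of the front lower edge of the clear hood (stand x -24, y -10, z 268 mm). The hood roofs the lane from here back to the panel, y -240 to +220 mm, 128 mm clear above the deck, 12 mm thick. So the lane is reached only from the open front with the tool leaning: fingers pointing to stand +x and down, about 40 degrees from vertical
- ledge_end (a point): middle of the lane on the deck's top where the ledge stops and the chute begins (stand x 0, y -240, z 140 mm); axes as the stand. Guides 16 mm high narrow the lane from y -185 mm to a 76 mm gap (stand x -38 to +38 mm) between y -222 and -240 mm
- tray (a point): point on the floor of the blue catch tray (stand x 0, y -410, z 6 mm); axes as the stand. The chute, 100 mm wide inside, falls at about 54 degrees from the ledge end; its blue cheeks stand 165 mm above the table from stand y -238 to -353 mm. The tray reaches to y -495 mm, walls 70 mm high
- carton: closed striped carton, 0.14 kg nominal, lying flat on the deck: 98 mm long roughly along the lane (own y), 62 mm wide across it (own z), 34 mm high (own x, which points down). Origin in the middle of its long front side face, half way up. At least 70 mm of the lane behind it (stand +y) is free
- carton_mid (a point): centre of the carton, 17 mm above the deck at the start; axes as the carton
- jar: open amber glass sample jar with an orange label, about 53 mm across and 70 mm tall, 0.12 kg nominal, solid enough to hold by the body with about 30 N; stands upright on the deck between carton and gap, with at least 70 mm from its axis to the carton's end. Origin in the middle of its underside
- mat: round cork mat fixed to the table, 110 mm across, 6 mm thick; lies to the left or the right in front of the ledge. Origin in the middle of its underside
- mat_top (a point): middle of the cork mat's top face, 6 mm above the table
- top_jar: bystander: candle jar with gold lid, 72 mm across and 90 mm tall, standing loose on top of the hood. Origin in the middle of its underside
- bottle_1: bystander: dropper bottle with black cap, 33 mm across, 104 mm tall, standing loose on the table in front of the ledge. Origin in the middle of its underside
- bottle_2: bystander: second dropper bottle, the same as the first
- wick_box: bystander: closed green tin box, 74 x 122 x 50 mm (own x, y, z), on the table on the side where the mat is not. Origin in the middle of its underside
- radio: bystander: red speaker 41 x 78 x 116 mm (own x, y, z) standing on the table at the right. Origin in the middle of its underside
There are look-alikes about, which are no part of the job. Leave any purple look-alike of the carton alone.

How it is judged:
On the way, in this order (a step that is already met when the one before it is completed fails the run):
1. the jar stands upright on the cork mat, let go, while the carton is still on the ledge (horizontal distance between jar and mat_top below 0.03 m and z of jar in the frame of mat_top below 0.006 m and angle between jar's own z axis and vertical below 0.12 rad and contact force between the fingers and jar below 0.1 N and z of carton_mid in the frame of ledge_end above 0.01 m and y of carton_mid in the frame of ledge_end above 0 m), for 0.2 s.
2. the carton passes the gap and tips off the end of the ledge inside the chute (y of carton_mid in the frame of ledge_end below 0 m and z of carton_mid in the frame of ledge_end below 0 m and x of carton_mid in the frame of ledge_end between -0.05 and 0.05 m).
At the end, for the whole second after the job is handed in: The carton rests at the foot of the chute, whichever way up: centre between the cheeks, under 70 mm above the tray floor, from 110 mm before to 85 mm past the tray point. The jar stands upright (within 7 degrees) on the mat, its axis within 30 mm of the mat's middle (x of carton_mid in the frame of tray between -0.05 and 0.05 m and y of carton_mid in the frame of tray between -0.085 and 0.11 m and z of carton_mid in the frame of tray below 0.07 m and linear speed of carton below 0.05 m/s and horizontal distance between jar and mat_top below 0.03 m and z of jar in the frame of mat_top below 0.006 m and angle between jar's own z axis and vertical below 0.12 rad and linear speed of jar below 0.02 m/s); the robot touches nothing.
It fails at once if the carton is lifted more than 20 mm off the deck (z of carton_mid in the frame of ledge_end above 0.037 m).
It fails at once if the jar is tipped by more than 35 degrees (angle between jar's own z axis and vertical above 0.61 rad).
It fails at once if the candle jar on the hood is displaced by more than 20 mm (distance of top_jar from where it was at the start of the episode above 0.02 m).
It fails at once if a bottle is displaced by more than 20 mm or tipped (distance of any of bottle_1, bottle_2 from where it was at the start of the episode above 0.02 m or angle between any of bottle_1, bottle_2's own z axis and vertical above 0.4 rad).
It fails at once if the tin box or the speaker is displaced by more than 20 mm (distance of any of wick_box, radio from where it was at the start of the episode above 0.02 m).
It also fails if it takes over 61 s, if anything falls off the work surface, if the arm or the gripper's body presses on something with over 40 N, if the wrist force passes 120 N, or if a joint passes its speed limit or range.

ROBOT

A 6-joint arm with a two-finger parallel gripper is mounted at the origin on a cart in front of the work surface, level with it; the furniture and walls round the work are solid. World frame = base frame: x ahead of the robot, y to its left, z up, the work surface at z = 0. Lengths are in m, angles in rad, forces in N, time in s.
With the tool pointing down it reaches from about 0.35 to 0.85 m from the base axis. Payload 8.1 kg.
Tool frame: the origin (TCP) lies at the very end of the fingers, on their centre line; the grasp point (between the pads) lies 19 mm behind it; z points along the fingers, y is the line along which they close (so a half turn about z gives the same grasp; the last joint's range is limited). The gripper opens to 85 mm and grips with 20 to 120 N. Pads are 22 mm wide; open, the fingers measure 114 mm over their backs; the gripper's body (76 mm by 85 mm) begins 54 mm behind the grasp point. The pads swing forward as they close: fully open they stand 13 mm farther back than shut.
Start: joints at [-1.337, 0.13, 1.488, -0, 1.523, -0.085], TCP at [0.188, -0.57, 0.204] pointing down, gripper open.
Joint ranges: [-2.96, 2.96], [-0.89, 2.26], [0.02, 2.5], [-1.34, 4.48], [0, 2.73], [-2.66, 2.66]. Speed limits (rad/s): [2.39, 2.39, 2.79, 3.14, 3.14, 3.14].

INTERFACE

Orientations are given as a unit quaternion [w, x, y, z].
In Python, from cell import manip, eyes gives the robot as it stands. The module is installed in compiled form; this text tells all that it offers.
- The arm moves only by the tool servo_tool, never from a script. Its argument "deltas" is one flat list of numbers, 6 for each row, row after row: the shift along the world's x, y, z in cm, then the turn, a rotation vector about the world's x, y, z in degrees. In form: [tx, ty, tz, rx, ry, rz, tx, ty, tz, rx, ry, rz, ...]. A call has 1 to 20 rows; each row shifts and turns the commanded pose from where the row before left it; what a row does not reach is not made up. A row lasts 1/8 s, in which the tool goes at most 62.5 mm and 10.7 degrees, less where a joint would pass 70% of its speed; a pose out of reach is approached as far as the arm can. A call is refused whole if a number of a shift passes 6.25 or a number of a turn 10.7, either way. A call with a gripper value outside its range is refused whole. "jaw" is the closure, from -1 (fully open) to 1 (shut), so that 0 is half open, set as the call begins (left out, the last holds). The fingers move at their own pace and stop on an object; the grip force is fixed at half the most. Time passes only in rows, so rows that do not move let the fingers close. It gives the time, the measured TCP pose, the force, the opening and the grip force at its end, in the units of the state.
- manip.get_state(): the state, without advancing time (a new reading comes with each control period).
- eyes.capture(name): name is "scene" or "side" or "wrist"; returns the picture (420x560x3 uint8, red, green, blue); there is no depth.
- eyes.camera_model(name): a dict with "vfov" (degrees; the focal length in pixels is half the picture's height over the tangent of half this angle, whatever the lens; pixels are square), "cx", "cy" (the principal point, pixels), "world_from_camera" (4x4, takes a point from camera to world coordinates). Camera axes: x right, y down, z forward; pixel columns grow to the right and rows downward; lengths in m; the calibration is good to about 2 mm. A picture is of the moment at which its call begins: read the wrist's pose just before it. camera_model takes no time and is no camera call; for the wrist camera it gives the pose at the moment of the call.
- manip.finish_job(): hands the job in; it is judged then, once.
The state is a dict: "clock": time; "joints": joint angles; "joint_vel": joint speeds; "joint_efforts": joint torques, N m; "tool_pos": TCP position; "orientation": TCP orientation; "force": force on the tool from outside, world axes, zero at the start; "moment": the same for the moment, N m; "width": finger opening in m; "gripper_force": force on a finger pad.
Only numpy, scipy, OpenCV 4.12 (cv2) and the standard library are available. Lean on these libraries where they do the work, as an engineer would, in place of code of your own. Each camera call takes 0.05 s, during which the arm holds its last target. There are 200 camera calls.

## Working session

There is one attempt and no reset: what is moved stays moved. The work goes in short steps, Python scripts to look and compute and a tool call to move; the robot and the scene stay as the last step left them, time stands still between calls to the robot, and variables do not carry over. Pictures are saved under pics/ and viewed, at most 10 in all, crops included, and the job is handed in when it is done.

Besides the shell and the picture viewer there is one more tool, called as name(argument=value, ...) on one line, values as JSON. servo_tool: Moves the arm, as the interface text tells. Its arguments: {"type":"object","properties":{"deltas":{"type":"array"},"jaw":{"type":"number"}},"required":["deltas"]}

```bash
mkdir -p pics; cat > h.py <<'E'
import numpy as np, cv2
from cell import manip, eyes
def cap(n,f):
    m=eyes.camera_model(n); im=eyes.capture(n); cv2.imwrite(f,im[:,:,::-1]); np.save(f+'.npy',np.array([m['vfov'],m['cx'],m['cy'],*np.array(m['world_from_camera']).ravel()])); return im,m
def ray(m,u,v):
    f=210/np.tan(np.radians(m['vfov'])/2); T=np.array(m['world_from_camera'])
    d=T[:3,:3]@np.array([(u-m['cx'])/f,(v-m['cy'])/f,1]); return T[:3,3],d/np.linalg.norm(d)
def atz(m,u,v,z):
    o,d=ray(m,u,v); return o+d*(z-o[2])/d[2]
def proj(m,p):
    f=210/np.tan(np.radians(m['vfov'])/2); T=np.array(m['world_from_camera'])
    c=np.linalg.inv(T)@np.append(p,1); return m['cx']+f*c[0]/c[2], m['cy']+f*c[1]/c[2]
E
python3 - <<'E'
from h import *
a,m=cap('scene','pics/scene.png');b,n=cap('side','pics/side.png')
for x in(m,n): print(x)
print(manip.get_state())
E
```

```text
{'vfov': 55.102632392113584, 'cx': 277.2751288728451, 'cy': 209.10885051709357, 'world_from_camera': array([[-0.50043768, -0.5166885 ,  0.69469067, -0.43526296],
       [-0.86566623,  0.28604649, -0.41085202,  0.47470622],
       [ 0.01356869, -0.80697609, -0.59042822,  0.9967963 ],
       [ 0.        ,  0.        ,  0.        ,  1.        ]])}
{'vfov': 45.529560296800355, 'cx': 282.4090360150586, 'cy': 209.2331178648588, 'world_from_camera': array([[ 0.99810305,  0.03618258, -0.04981077,  0.60763971],
       [ 0.06087563, -0.45925581,  0.8862157 , -1.42511232],
       [ 0.00918969, -0.88756686, -0.46058726,  0.85485743],
       [ 0.        ,  0.        ,  0.        ,  1.        ]])}
{'clock': 0.1, 'joints': array([-1.33739801e+00,  1.31115160e-01,  1.48917191e+00,  1.06136121e-05,
        1.52299528e+00, -8.53822225e-02]), 'joint_vel': array([-0.00125117, -0.00134407, -0.00452682,  0.00012717,  0.00129972,
        0.00049537]), 'joint_efforts': array([ 1.14376962e-03, -5.70952749e+01, -5.01942587e+01, -6.70145846e-05,
        8.16162850e-03,  8.51061941e-06]), 'tool_pos': array([ 0.18795527, -0.56923231,  0.2035309 ]), 'orientation': array([-8.42927208e-04,  9.87323930e-01,  1.58715923e-01, -5.71824639e-05]), 'force': array([ 0.20542151,  0.65939974, -0.33139294]), 'moment': array([ 0.00014969, -0.01802817,  0.00767304]), 'gripper_force': 0.0, 'width': 0.08528763061706499}
```

View pics/scene.png

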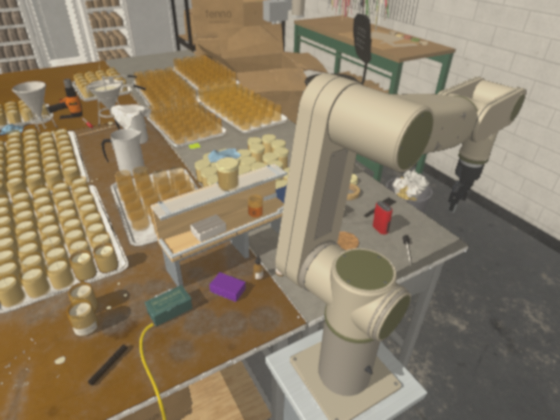

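View pics/side.png

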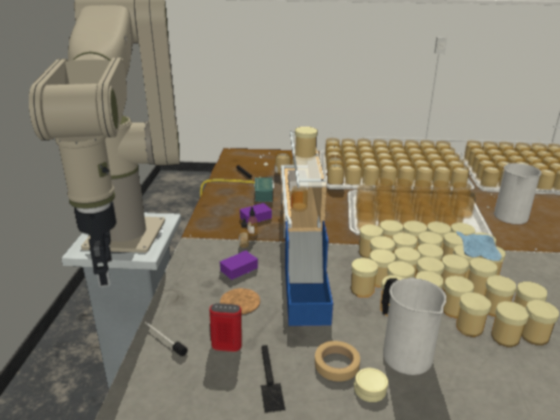

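```bash
python3 - <<'E'
import cv2,numpy as np
a=cv2.imread('pics/scene.png')[150:310,140:300];b=cv2.imread('pics/side.png')[120:360,200:360]
cv2.imwrite('pics/c1.png',cv2.resize(a,None,fx=3.7,fy=3.7,interpolation=2)); cv2.imwrite('pics/c2.png',cv2.resize(b,None,fx=2.5,fy=2.5,interpolation=2))
A=cv2.resize(a,(390,390),interpolation=2);B=cv2.resize(b,(400,600),interpolation=2)
C=np.zeros((600,800,3),np.uint8);C[:390,:390]=A;C[:600,400:]=B
cv2.imwrite('pics/c.png',C)
E
```

```text
(no output)
```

View pics/c.png

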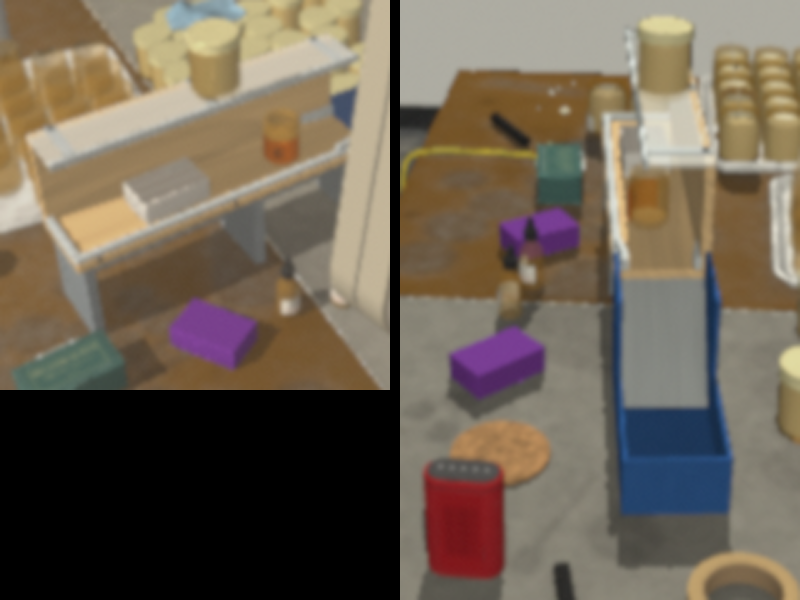

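```bash
python3 - <<'E'
from h import *
m=eyes.camera_model('scene');n=eyes.camera_model('side')
S=lambda x,y:(140+x/2.4375,150+y/2.4375)
D=lambda x,y:(200+(x-400)/2.5,120+y/2.5)
def t(l,c,p,z): print(l,np.round(p,1),np.round(atz(c,*p,z),4))
t('lip left end',m,S(68,255),.148)
t('lip at right',m,S(345,146),.148)
t('tray near top L',n,D(622,460),.07);t('tray near top R',n,D(728,458),.07)
t('tray near bot L',n,D(622,511),0);t('tray near bot R',n,D(727,511),0)
t('ledge end L',n,D(625,272),.14);t('ledge end R',n,D(705,272),.14)
t('cheek top L',n,D(612,300),.165);
t('hood near L',n,D(640,158),.28);t('hood near R',n,D(708,152),.28)
t('hood L scene',m,S(45,158),.268);t('hood R ',m,S(358,62),.28)
t('jar base scene',m,S(281,158),.14);t('jar top scene',m,S(283,116),.21)
t('jar base side',n,D(647,216),.14)
t('mat',n,D(500,451),.006);t('matL',n,D(451,451),.006);t('matR',n,D(550,451),.006);t('matT',n,D(500,421),.006);t('matB',n,D(500,483),.006)
t('carton top corners',m,S(126,190),.174);t('',m,S(182,162),.174);t('',m,S(208,182),.174);t('',m,S(145,212),.174)
t('bottle1 base',n,D(508,315),0);t('bottle2',n,D(530,290),0);t('bot scene',m,S(288,308),0)
t('radio',n,D(465,575),0);t('purple near',n,D(500,380),0);t('wick scene',m,S(70,375),0.05)
E
```

```text
lip left end [167.9 254.6] [0.5212 0.2972 0.148 ]
lip at right [281.5 209.9] [ 0.5519 -0.1268  0.148 ]
tray near top L [288.8 304. ] [ 0.5699 -0.4261  0.07  ]
tray near top R [331.2 303.2] [ 0.6757 -0.4152  0.07  ]
tray near bot L [288.8 324.4] [ 0.5707 -0.4203  0.    ]
tray near bot R [330.8 324.4] [ 0.6785 -0.4126  0.    ]
ledge end L [290.  228.8] [ 0.5596 -0.1703  0.14  ]
ledge end R [322.  228.8] [ 0.6518 -0.1631  0.14  ]
cheek top L [284.8 240. ] [ 0.5503 -0.2757  0.165 ]
hood near L [296.  183.2] [ 0.5735 -0.1596  0.28  ]
hood near R [323.2 180.8] [ 0.649  -0.1372  0.28  ]
hood L scene [158.5 214.8] [0.5692 0.2927 0.268 ]
hood R  [286.9 175.4] [ 0.5605 -0.1499  0.28  ]
jar base scene [255.3 214.8] [ 0.5809 -0.0364  0.14  ]
jar top scene [256.1 197.6] [ 0.5839 -0.0426  0.21  ]
jar base side [298.8 206.4] [ 0.5804 -0.0264  0.14  ]
mat [240.  300.4] [ 0.4335 -0.3387  0.006 ]
matL [220.4 300.4] [ 0.3804 -0.3426  0.006 ]
matR [260.  300.4] [ 0.4878 -0.3348  0.006 ]
matT [240.  288.4] [ 0.4261 -0.2848  0.006 ]
matB [240.  313.2] [ 0.4409 -0.3924  0.006 ]
carton top corners [191.7 227.9] [0.5777 0.1965 0.174 ]
 [214.7 216.5] [0.5986 0.1076 0.174 ]
 [225.3 224.7] [0.5405 0.0944 0.174 ]
 [199.5 237. ] [0.5228 0.191  0.174 ]
bottle1 base [243.2 246. ] [ 0.4041 -0.0488  0.    ]
bottle2 [252. 236.] [0.4252 0.0169 0.    ]
bot scene [258.2 276.4] [0.4328 0.0326 0.    ]
radio [226. 350.] [ 0.4248 -0.5235 -0.    ]
purple near [240. 272.] [ 0.4138 -0.1959  0.    ]
wick scene [168.7 303.8] [0.4198 0.3418 0.05  ]
```

Candidates for the jar: the orange-labelled jar in the lane (scene 255,207; side 299,198), the candle jar on the hood (side 305,140), and the bottle on the far bench (scene 70,95). I choose the one in the lane; the crop shows its orange label between the carton and the gap. The grey striped carton is at scene (208,228), the purple look-alikes are on the table, and the mat is at side (240,300). The stand's yaw is about 4.3°, with its origin near (0.588, 0.072).

servo_tool(deltas=[0, 0, 4, 0, 0, -7, 1, 2, 4, 0, 0, -7, 2, 3.5, 0.3, 0, 0, 0, 2, 3.5, 0.3, 0, 0, 0, 2, 3.5, 0, 0, 0, 0, 2, 3.5, 0, 0, 0, 0, 2, 3.5, 0, 0, 0, 0, 2, 3.5, 0, 0.6, -8, 0, 2, 3.5, 0, 0.6, -8, 0, 2, 3.5, 0, 0.6, -8, 0, 2, 3.5, 0, 0.6, -8, 0, 2, 3.5, 0, 0.6, -8, 0, 2, 3.5, 0, 0, 0, 0, 2, 3.5, 0, 0, 0, 0, 2, 3.5, 0, 0, 0, 0, 1, 3.5, 0, 0, 0, 0, 0, 0, 0, 0, 0, 0, 0, 0, 0, 0, 0, 0], jaw=-1)

```text
clock: 2.35
tool_pos: [0.4932, -0.0828, 0.2923]
orientation: [-0.025, 0.942, 0.04, 0.333]
force: [-0.5, 0.2, -0.9]
width: 0.0855
gripper_force: 0.0
```

```bash
python3 - <<'E'
from h import *
s=manip.get_state();print(s['clock'],s['tool_pos'],s['orientation'],s['joints'],s['force'])
im,m=cap('wrist','pics/w1.png');print(m)
a,_=cap('scene','pics/s1.png')
W=np.zeros((600,800,3),np.uint8)
W[:,:]=cv2.resize(im[:,:,::-1],(800,600)); cv2.imwrite('pics/w1b.png',W)
E
```

```text
2.35 [ 0.493219   -0.0828074   0.29233419] [-0.02452784  0.94190549  0.0398904   0.33259765] [-0.60996254 -0.89202235  2.26747415  0.45460346  1.25516054  0.84744549] [-0.49795997  0.24833952 -0.94235195]
{'vfov': 71.09054518696189, 'cx': 276.9076960994167, 'cy': 208.9043100487947, 'world_from_camera': array([[ 0.090863  , -0.93060775,  0.35456048,  0.44858225],
       [-0.99565211, -0.07755739,  0.05159187, -0.09125893],
       [-0.02051301, -0.35770669, -0.93360867,  0.4747642 ],
       [ 0.        ,  0.        ,  0.        ,  1.        ]])}
```

View pics/w1b.png

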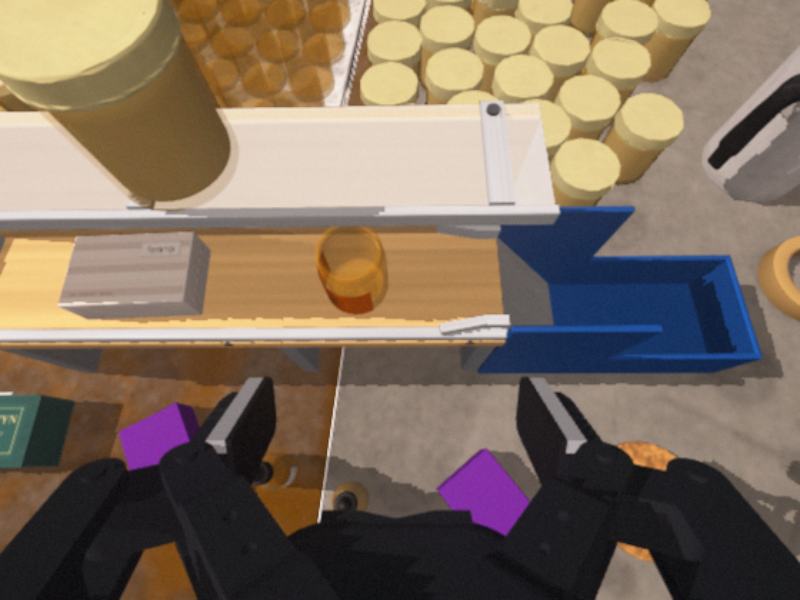

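The wrist view shows the jar's rim centred at (351,258), the carton's front bottom corners at (62,316) and (188,317), and the ledge end at column 502.

```bash
cat >> h.py <<'E'
def load(f):
    a=np.load(f+'.npy'); return dict(vfov=a[0],cx=a[1],cy=a[2],world_from_camera=a[3:].reshape(4,4))
YAW=np.radians(4.3); O=np.array([.588,.072,0])
XS=np.array([np.cos(YAW),np.sin(YAW),0]); YS=np.array([-np.sin(YAW),np.cos(YAW),0])
def st(p): d=np.asarray(p)-O; return np.array([d@XS,d@YS,d[2]])
def wd(x,y,z): return O+x*XS+y*YS+np.array([0,0,z])
E
python3 - <<'E'
from h import *
from scipy.spatial.transform import Rotation as R
m=load('pics/w1.png')
def t(l,u,v,z): p=atz(m,u*.7,v*.7,z); print(l,np.round(p,4),np.round(st(p)*1e3))
t('jar rim',351,258,.21);t('rimL',318,258,.21);t('rimR',384,258,.21);t('rim back',351,226,.21);t('rim front',351,290,.21)
t('jar base front',355,312,.14)
t('carton FLb',62,316,.14);t('FRb',188,317,.14);t('BRb',208,293,.14);t('BLt',78,236,.174);t('BRt',194,232,.174);t('FRt',185,296,.174)
t('ledge end front',508,345,.14);t('ledge end back',500,240,.14)
t('lip top outer L',0,343,.148);t('lip outer R',430,335,.148)
t('hood front edge L',0,222,.28);t('hood R',556,213,.28);
t('tray far front top',758,357,.07);t('tray far back top',728,258,.07);t('floor',705,345,.006)
t('cheek front end top',660,328,.165)
t('matleft top',650,443,.006)
s=manip.get_state();q=s['orientation'];print(R.from_quat(np.roll(q,-1)).as_matrix())
E
```

```text
jar rim [ 0.5768 -0.0426  0.21  ] [ -20. -113.  210.]
rimL [ 0.575  -0.0194  0.21  ] [-20. -90. 210.]
rimR [ 0.5787 -0.0658  0.21  ] [ -20. -137.  210.]
rim back [ 0.6025 -0.0393  0.21  ] [   6. -112.  210.]
rim front [ 0.5527 -0.0457  0.21  ] [ -44. -115.  210.]
jar base front [ 0.5606 -0.0397  0.14  ] [ -36. -109.  140.]
carton FLb [0.536  0.2101 0.14  ] [-41. 142. 140.]
FRb [0.5443 0.1013 0.14  ] [-41.  33. 140.]
BRb [0.5672 0.0898 0.14  ] [-19.  19. 140.]
BLt [0.5961 0.1926 0.174 ] [ 17. 120. 174.]
BRt [0.6075 0.0967 0.174 ] [ 21.  23. 174.]
FRt [0.5512 0.0888 0.174 ] [-35.  19. 174.]
ledge end front [ 0.5429 -0.1677  0.14  ] [ -63. -236.  140.]
ledge end back [ 0.6394 -0.161   0.14  ] [  34. -236.  140.]
lip top outer L [0.507  0.2455 0.148 ] [-68. 179. 148.]
lip outer R [ 0.5436 -0.1037  0.148 ] [ -57. -172.  148.]
hood front edge L [0.5491 0.139  0.28  ] [-34.  70. 280.]
hood R [ 0.5783 -0.1614  0.28  ] [ -27. -232.  280.]
tray far front top [ 0.5712 -0.4222  0.07  ] [ -54. -492.   70.]
tray far back top [ 0.6768 -0.4137  0.07  ] [  52. -491.   70.]
floor [ 0.5995 -0.4188  0.006 ] [ -25. -490.    6.]
cheek front end top [ 0.559  -0.2764  0.165 ] [ -55. -345.  165.]
matleft top [ 0.4877 -0.3448  0.006 ] [-131. -408.    6.]
[[ 0.77562108  0.08889219  0.62490809]
 [ 0.05676149 -0.99584526  0.07120641]
 [ 0.62864145 -0.01975848 -0.77744423]]
```

servo_tool(deltas=[1, 1.7, -0.7, 0, 0, 0, 0.5, 1.7, -0.5, 0, 0, 0, 1.5, 0.2, -2, 0, 0, 0, 1.5, 0.2, -2, 0, 0, 0, 0, 0, 0, 0, 0, 0, 0, 0, 0, 0, 0, 0])

```text
clock: 3.2
tool_pos: [0.5382, -0.0459, 0.2414]
orientation: [-0.024, 0.942, 0.039, 0.333]
force: [-0.3, -0.2, -0.6]
width: 0.0853
gripper_force: 0.0
```

```bash
python3 - <<'E'
from h import *
s=manip.get_state();print(s['clock'],s['tool_pos'],s['orientation'],s['joints'])
im,m=cap('wrist','pics/w2.png');cv2.imwrite('pics/w2b.png',cv2.resize(im[:,:,::-1],(800,600)))
E
```

```text
3.2 [ 0.5382469  -0.04589279  0.24142988] [-0.02414104  0.94182893  0.03872581  0.33298016] [-0.41652777 -0.77195986  2.29811287  0.3783096   1.03813284  0.97565813]
```

View pics/w2b.png

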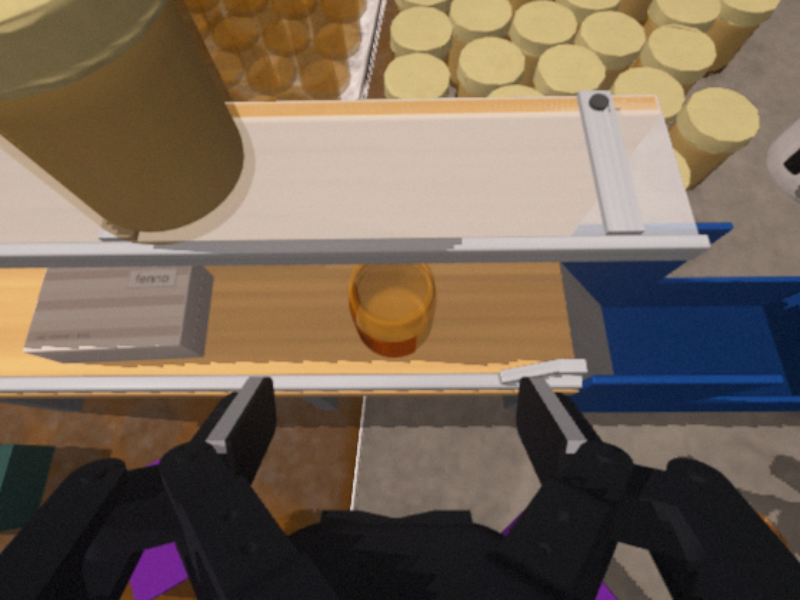

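Jar is centred between the fingers (column 393 against the fingers' midline at 397), rim at about (392,297).

```bash
python3 - <<'E'
from h import *
m=load('pics/w2.png')
def t(l,u,v,z): p=atz(m,u*.7,v*.7,z); print(l,np.round(p,4),np.round(st(p)*1e3))
t('rim L',349,297,.21);t('rim R',435,297,.21);t('rim front',392,340,.21);t('base front',392,355,.14)
t('lip in',392,378,.148);t('hood edge lo',392,262,.268);t('cart FRb',200,357,.14);t('FLb',30,356,.14);t('FRt',188,347,.174);t('FLt',28,347,.174)
E
```

```text
rim L [ 0.5736 -0.0171  0.21  ] [-21. -88. 210.]
rim R [ 0.5774 -0.0639  0.21  ] [ -21. -135.  210.]
rim front [ 0.5514 -0.0428  0.21  ] [ -45. -112.  210.]
base front [ 0.5597 -0.04    0.14  ] [ -37. -110.  140.]
lip in [ 0.5426 -0.0418  0.148 ] [ -54. -110.  148.]
hood edge lo [ 0.5686 -0.0429  0.268 ] [ -28. -113.  268.]
cart FRb [0.5472 0.0927 0.14  ] [-39.  24. 140.]
FLb [0.5378 0.2128 0.14  ] [-39. 144. 140.]
FRt [0.5463 0.0842 0.174 ] [-41.  15. 174.]
FLt [0.5379 0.1844 0.174 ] [-42. 116. 174.]
```

servo_tool(deltas=[1.4, 0.15, -2, 0, 0, 0, 1.4, 0.15, -2, 0, 0, 0, 1.3, 0.15, -2, 0, 0, 0, 1.3, 0.15, -2, 0, 0, 0, 0, 0, 0, 0, 0, 0])

```text
clock: 3.88
tool_pos: [0.5919, -0.0389, 0.1597]
orientation: [-0.025, 0.942, 0.039, 0.332]
force: [0.1, -0.3, -0.7]
width: 0.0853
gripper_force: 0.0
```

servo_tool(deltas=[0, 0, 0, 0, 0, 0, 0, 0, 0, 0, 0, 0, 0, 0, 0, 0, 0, 0, 0, 0, 0, 0, 0, 0, 0, 0, 0, 0, 0, 0, 0, 0, 0, 0, 0, 0], jaw=1)

```text
clock: 4.62
tool_pos: [0.5937, -0.0393, 0.1636]
orientation: [-0.024, 0.941, 0.04, 0.335]
force: [-3.1, 0.9, 6.2]
width: 0.0466
gripper_force: 59.8
```

```bash
python3 - <<'E'
from h import *
s=manip.get_state();print(s['clock'],s['width'],s['force'])
im,m=cap('wrist','pics/w3.png');a,_=cap('side','pics/s3.png');b,_=cap('scene','pics/sc3.png')
C=np.zeros((600,800,3),np.uint8);C[:420,:560]=im[:,:,::-1]
C[:240,560:]=cv2.resize(a[170:250,260:340,::-1],(240,240),interpolation=2)
C[240:480,560:]=cv2.resize(b[160:240,210:290,::-1],(240,240),interpolation=2)
cv2.imwrite('pics/w3b.png',C)
E
```

```text
4.625 0.046617092278938066 [-3.14634663  0.89594415  6.16187603]
```

View pics/w3b.png

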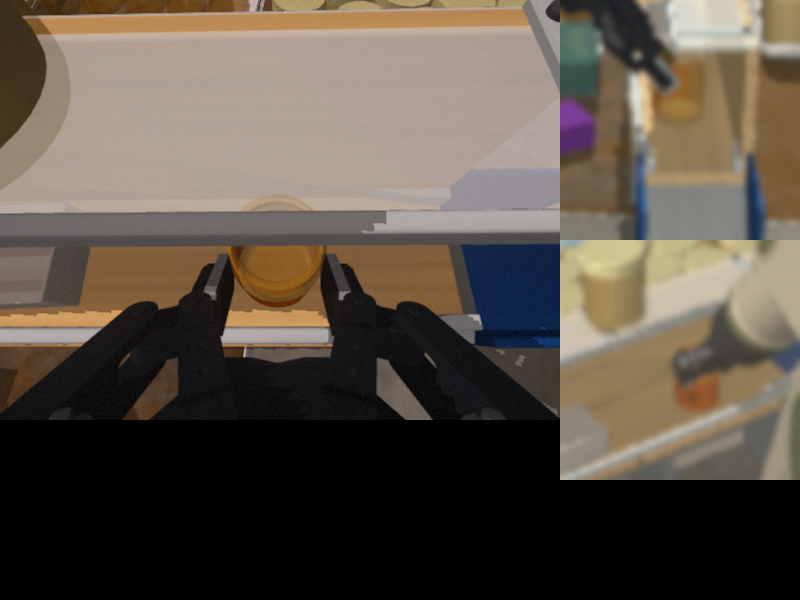

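The wrist view shows the pads gripping the front upper part of the jar, short of its axis (rim spans columns 230-327, rows 197-287). I measure the rim, then reopen and go in deeper.

```bash
python3 - <<'E'
from h import *
m=load('pics/w3.png')
def t(l,u,v,z): p=atz(m,u,v,z); print(l,np.round(p,4),np.round(st(p)*1e3))
t('rim L',229,245,.21);t('rim R',327,245,.21);t('rim back',278,197,.21);t('rim front',278,288,.21);t('base front',280,306,.14)
t('hood lo',278,245,.268);t('lip in',120,313,.148);t('lip out top',120,342,.148)
t('tipL',228,258,.17);t('tipR',328,258,.17)
s=manip.get_state();print(proj(m,s['tool_pos']))
E
```

```text
rim L [ 0.5803 -0.0192  0.21  ] [-14. -90. 210.]
rim R [ 0.5843 -0.0654  0.21  ] [ -14. -137.  210.]
rim back [ 0.607  -0.0402  0.21  ] [  11. -113.  210.]
rim front [ 0.5626 -0.0441  0.21  ] [ -34. -114.  210.]
base front [ 0.5586 -0.0447  0.14  ] [ -38. -114.  140.]
hood lo [ 0.5677 -0.0446  0.268 ] [ -29. -115.  268.]
lip in [0.5448 0.057  0.148 ] [-44. -12. 148.]
lip out top [0.5282 0.0522 0.148 ] [-61. -15. 148.]
tipL [ 0.5818 -0.0114  0.17  ] [-12. -83. 170.]
tipR [ 0.5869 -0.0715  0.17  ] [ -12. -143.  170.]
(np.float64(275.9598588502863), np.float64(245.22256786906055))
```

servo_tool(deltas=[0, 0, 0, 0, 0, 0, 0, 0, 0, 0, 0, 0, 0, 0, 0, 0, 0, 0, 0, 0, 0, 0, 0, 0], jaw=-1)

```text
clock: 5.28
tool_pos: [0.5924, -0.0388, 0.1605]
orientation: [-0.024, 0.942, 0.039, 0.333]
force: [-0.5, -0.7, -0.2]
width: 0.0853
gripper_force: 0.0
```

```bash
python3 - <<'E'
from h import *
s=manip.get_state();print(s['clock'],s['width'],s['force'],s['tool_pos'])
im,m=cap('wrist','pics/w4.png');a,_=cap('side','pics/s4.png');b,_=cap('scene','pics/sc4.png')
C=np.zeros((600,800,3),np.uint8)
C[:300,:400]=cv2.resize(im[170:320,180:380,::-1],(400,300),interpolation=2)
C[:400,400:]=cv2.resize(a[175:225,275:325,::-1],(400,400),interpolation=2)
C[300:,:300]=cv2.resize(b[180:230,235:285,::-1],(300,300),interpolation=2)
cv2.imwrite('pics/w4b.png',C)
E
```

```text
5.275 0.08527908974531642 [-0.51545037 -0.70544456 -0.17957109] [ 0.59235289 -0.03881688  0.16054349]
```

View pics/w4b.png

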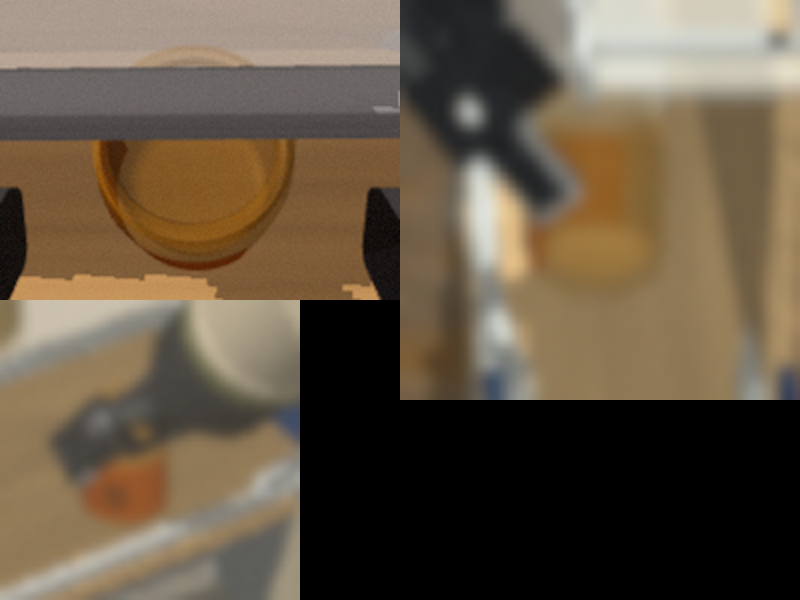

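```bash
python3 - <<'E'
from h import *
n=load('pics/side.png');n=load('pics/s4.png');m=load('pics/w4.png')
for z in(.14,.15,.175,.21):print(z,[np.round(atz(n,u,v,z)[:2],4) for u,v in((292.2,195),(308.1,195),(300.2,195),(300.2,207))])
print('wrist')
for z in (.18,.19,.2,.21):print(z,[np.round(atz(m,u,v,z),4)[:2] for u,v in((226.5,245),(327,245),(277,299))])
s=manip.get_state();print('tip in side',proj(n,s['tool_pos']),'ledge mid',proj(n,wd(0,-.24,.14)),proj(n,wd(-.045,-.107,.14)),proj(n,wd(.045,-.107,.14)))
# jar y -0.042: x of axis for pixel column 300.2 at z .175
for z in (.15,.175,.2):
  o,d=ray(n,300.2,195); f=lambda x: proj(n,np.array([x,-.042,z]))
  print(z,[(x,np.round(f(x),1)) for x in (.575,.585,.595,.605)])
E
```

```text
0.14 [array([0.5562, 0.0541]), array([0.6083, 0.0583]), array([0.5824, 0.0562]), array([ 0.5849, -0.0301])]
0.15 [array([0.5569, 0.0334]), array([0.6083, 0.0375]), array([0.5828, 0.0355]), array([ 0.5853, -0.0496])]
0.175 [array([ 0.5587, -0.0183]), array([ 0.6083, -0.0143]), array([ 0.5836, -0.0163]), array([ 0.5861, -0.0984])]
0.21 [array([ 0.5612, -0.0907]), array([ 0.6082, -0.087 ]), array([ 0.5849, -0.0888]), array([ 0.5872, -0.1667])]
wrist
0.18 [array([ 0.5853, -0.0117]), array([ 0.5902, -0.0685]), array([ 0.5585, -0.0429])]
0.19 [array([ 0.583 , -0.0138]), array([ 0.5876, -0.0672]), array([ 0.5579, -0.0432])]
0.2 [array([ 0.5807, -0.016 ]), array([ 0.585 , -0.0659]), array([ 0.5572, -0.0435])]
0.21 [array([ 0.5784, -0.0182]), array([ 0.5823, -0.0646]), array([ 0.5565, -0.0437])]
tip in side (np.float64(302.70228391953185), np.float64(202.44765340558686)) ledge mid (np.float64(306.09885735320415), np.float64(228.9098905501107)) (np.float64(289.29533868848176), np.float64(207.76955665210326)) (np.float64(318.1039990768466), np.float64(207.8184165720583))
0.15 [(0.575, array([297. , 205.8])), (0.585, array([300.2, 205.9])), (0.595, array([303.4, 206. ])), (0.605, array([306.6, 206.1]))]
0.175 [(0.575, array([297.1, 198.5])), (0.585, array([300.4, 198.6])), (0.595, array([303.6, 198.8])), (0.605, array([306.9, 198.9]))]
0.2 [(0.575, array([297.3, 191.2])), (0.585, array([300.6, 191.3])), (0.595, array([303.9, 191.4])), (0.605, array([307.2, 191.5]))]
```

servo_tool(deltas=[0.5, 0, -0.7, 0, 0, 0, 0.4, -0.1, -0.6, 0, 0, 0, 0, 0, 0, 0, 0, 0])

```text
clock: 5.8
tool_pos: [0.6011, -0.0397, 0.1463]
orientation: [-0.025, 0.942, 0.039, 0.332]
force: [-0.2, 0.2, -0.3]
width: 0.0853
gripper_force: 0.0
```

servo_tool(deltas=[0, 0, 0, 0, 0, 0, 0, 0, 0, 0, 0, 0, 0, 0, 0, 0, 0, 0, 0, 0, 0, 0, 0, 0, 0, 0, 0, 0, 0, 0, 0, 0, 0, 0, 0, 0], jaw=1)

```text
clock: 6.55
tool_pos: [0.6019, -0.04, 0.1484]
orientation: [-0.024, 0.942, 0.039, 0.333]
force: [0.4, -0.2, 3.5]
width: 0.05
gripper_force: 62.6
```

servo_tool(deltas=[-0.1, 0, 0.6, 0, 0, 0, -0.2, 0, 0.6, 0, 0, 0, -0.5, 0, 0.3, 0, 0, 0, 0, 0, 0, 0, 0, 0])

```text
clock: 7.05
tool_pos: [0.5932, -0.0399, 0.163]
orientation: [-0.024, 0.942, 0.039, 0.333]
force: [-0.3, -0.4, -2.5]
width: 0.05
gripper_force: 62.2
```

```bash
python3 - <<'E'
from h import *
s=manip.get_state();print(s['clock'],s['width'],s['force'],s['tool_pos'],s['joints'])
im,m=cap('wrist','pics/w5.png');a,_=cap('side','pics/s5.png')
C=np.zeros((400,800,3),np.uint8)
C[:300,:400]=cv2.resize(im[150:300,180:380,::-1],(400,300),interpolation=2)
C[:400,400:]=cv2.resize(a[165:225,270:330,::-1],(400,400),interpolation=2)
cv2.imwrite('pics/w5b.png',C)
E
```

```text
7.05 0.050017166198886034 [-0.34869425 -0.41449903 -2.53517765] [ 0.59323289 -0.03989293  0.16300311] [-0.33791299 -0.50194039  2.28046744  0.40433051  0.77531771  0.94392361]
```

View pics/w5b.png

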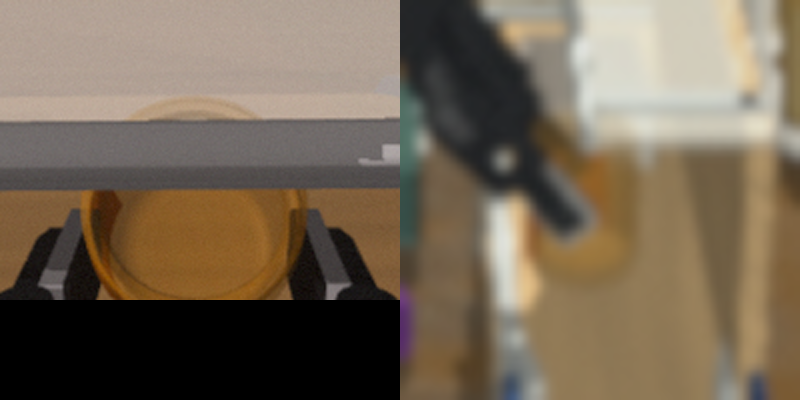

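servo_tool(deltas=[-1.5, 0, 0.3, 0, 0, 0, -1.8, 0, 0.3, 0, 0, 0, -2, 0, 0.2, 0, 0, 0, -2, -0.4, 0.2, 0, 0, 0, -1.8, -1.2, 0.2, 0, 0, -3, 0, -2, 0, 0, 0, -3, 0, -2.5, 0, 0, 0, -3, 0, -2.5, 0, 0, 0, -3, 0, 0, 0, 0, 0, 0])

```text
clock: 8.28
tool_pos: [0.5056, -0.1282, 0.1748]
orientation: [0.011, 0.941, -0.06, 0.333]
force: [-0.2, 0.9, -0.4]
width: 0.0502
gripper_force: 62.8
```

```bash
python3 - <<'E'
from h import *
s=manip.get_state();print(s['clock'],s['width'],s['force'],s['tool_pos'],s['joints'])
E
```

```text
8.275 0.05019001142383247 [-0.15499506  0.94132091 -0.36221504] [ 0.50558212 -0.12823359  0.17477143] [-0.5649795  -0.83628858  2.45137529  0.36081713  0.93434296  1.00658886]
```

servo_tool(deltas=[-0.3, -3, 0, 0, 0, -3, -0.6, -3.5, 0, 0, 0, -3, -0.8, -3.5, -1, 0, 0, -2, -1, -3.5, -2, 0, 0, 0, -1, -3, -2.5, 0, 0, 0, -1, -3, -2.5, 0, 0, 0, -1, -2, -2.5, 0, 0, 0, 0, 0, -1, 0, 0, 0, 0, 0, 0, 0, 0, 0, 0, 0, 0, 0, 0, 0])

```text
clock: 9.52
tool_pos: [0.4492, -0.3413, 0.0605]
orientation: [0.033, 0.935, -0.124, 0.332]
force: [0.5, -0.4, -1.6]
width: 0.0497
gripper_force: 62.9
```

```bash
python3 - <<'E'
from h import *
s=manip.get_state();print(s['clock'],s['width'],s['force'],s['tool_pos'],s['joints'])
im,m=cap('wrist','pics/w6.png');a,_=cap('side','pics/s6.png')
C=np.zeros((420,800,3),np.uint8)
C[:,:420]=im[:,70:490,::-1]
C[:380,420:]=cv2.resize(a[235:330,190:285,::-1],(380,380),interpolation=2)
cv2.imwrite('pics/w6b.png',C)
E
```

```text
9.525 0.04967448990918277 [ 0.47536176 -0.44818142 -1.57572186] [ 0.44922129 -0.34132723  0.06045366] [-1.08132135 -0.32343261  2.35890122  0.74748325  0.76727095  0.29003313]
```

View pics/w6b.png

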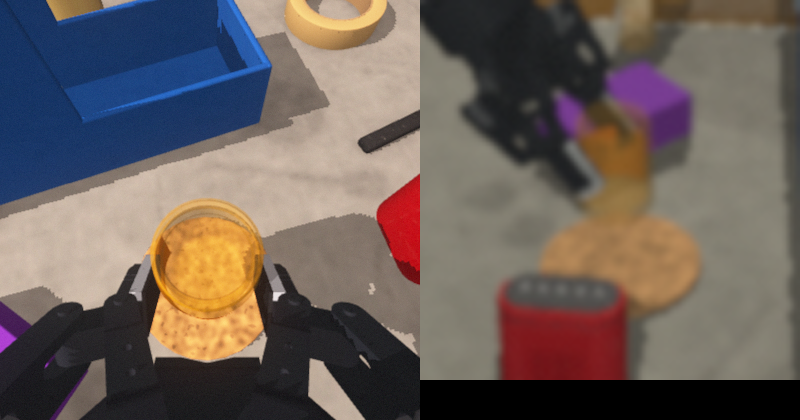

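The wrist view shows the jar's rim centred at (278,258) over the mat. The side view shows the jar hanging over the mat's far part, with its bottom near full-frame (239,287).

```bash
python3 - <<'E'
from h import *
n=load('pics/s6.png');m=load('pics/w6.png')
print('rim c',atz(m,278,258,.122),'L',atz(m,222,258,.122),'R',atz(m,334,258,.122),'F',atz(m,278,318,.122),'B',atz(m,278,200,.122))
F=lambda x,y:(190+(x-420)/4,235+y/4)
print('base front',atz(n,*F(615,218),.052),'mat side',[atz(n,*F(*p),.006) for p in((541,262),(700,262),(620,213),(620,316))])
for z in(.052,.087,.122):print(proj(n,np.array([.434,-.337,z])))
print('seen axis: top',F(622,105),'bot',F(617,200))
E
```

```text
rim c [ 0.42886654 -0.3384727   0.122     ] L [ 0.43488132 -0.31598805  0.122     ] R [ 0.42289912 -0.36078031  0.122     ] F [ 0.40635582 -0.33251955  0.122     ] B [ 0.45400737 -0.34512141  0.122     ]
base front [ 0.43332563 -0.35165534  0.052     ] mat side [array([ 0.38006091, -0.34308218,  0.006     ]), array([ 0.4878394 , -0.33522432,  0.006     ]), array([ 0.42604268, -0.28409132,  0.006     ]), array([ 0.4412996 , -0.39560631,  0.006     ])]
(np.float64(239.75456412329956), np.float64(286.2262689456984))
(np.float64(239.35757263240743), np.float64(275.4434701528876))
(np.float64(238.95081427140016), np.float64(264.3953906230769))
seen axis: top (240.5, 261.25) bot (239.25, 285.0)
```

servo_tool(deltas=[0, 0, -1.2, 0, 0, 0, 0, 0, -1.2, 0, 0, 0, 0, 0, -1, 0, 0, 0, 0, 0, -0.5, 0, 0, 0, 0, 0, -0.3, 0, 0, 0, 0, 0, 0, 0, 0, 0])

```text
clock: 10.38
tool_pos: [0.4483, -0.3416, 0.0171]
orientation: [0.033, 0.935, -0.125, 0.331]
force: [0.2, 0.8, -1.1]
width: 0.0498
gripper_force: 62.9
```

servo_tool(deltas=[0, 0, -0.2, 0, 0, 0, 0, 0, -0.1, 0, 0, 0, 0, 0, 0, 0, 0, 0])

```text
clock: 10.75
tool_pos: [0.4485, -0.3418, 0.0145]
orientation: [0.033, 0.935, -0.125, 0.331]
force: [-0.6, -0.3, -0.5]
width: 0.0499
gripper_force: 62.9
```

servo_tool(deltas=[0, 0, -0.1, 0, 0, 0, 0, 0, 0, 0, 0, 0, 0, 0, -0.1, 0, 0, 0, 0, 0, 0, 0, 0, 0])

```text
clock: 11.25
tool_pos: [0.4497, -0.3425, 0.0144]
orientation: [0.034, 0.934, -0.124, 0.333]
force: [-1.8, 5.1, 11.2]
width: 0.0499
gripper_force: 63.9
```

servo_tool(deltas=[0, 0, 0, 0, 0, 0, 0, 0, 0, 0, 0, 0, 0, 0, 0, 0, 0, 0, 0, 0, 0, 0, 0, 0, 0, 0, 0, 0, 0, 0], jaw=-1)

```text
clock: 11.88
tool_pos: [0.4483, -0.3416, 0.0122]
orientation: [0.033, 0.935, -0.125, 0.331]
force: [0.3, 0.4, -0.4]
width: 0.0853
gripper_force: 0.0
```

servo_tool(deltas=[-0.4, 0.1, 0.6, 0, 0, 0, -0.9, 0.2, 1.4, 0, 0, 0, -1, 0.3, 2, 0, 0, 0, -1, 0.3, 2.5, 0, 0, 0, -0.5, 0.1, 3, 0, 0, 0, 0, 0, 3, 0, 0, 0, 0, 0, 3, 0, 0, 0, 0, 0, 0, 0, 0, 0])

```text
clock: 12.88
tool_pos: [0.4108, -0.3333, 0.1712]
orientation: [0.036, 0.934, -0.124, 0.333]
force: [-0.0, -0.1, 0.8]
width: 0.0853
gripper_force: 0.0
```

```bash
python3 - <<'E'
from h import *
s=manip.get_state();print(s['clock'],s['width'],s['force'],s['tool_pos'],s['joints'])
im,m=cap('wrist','pics/w7.png');a,n=cap('side','pics/s7.png')
for nm,I,mm in(('w',im,m),('s',a,n)):
  # orange label mask
  h=cv2.cvtColor(I,cv2.COLOR_RGB2HSV); k=((h[...,0]<18)&(h[...,1]>185)&(h[...,2]>90)).astype(np.uint8)
  c,l,st_,ce=cv2.connectedComponentsWithStats(k)
  print(nm,[(st_[i].tolist(),np.round(ce[i])) for i in range(1,c) if st_[i,4]>40])
p=np.array([.433,-.338,0])
for z in(.006,.04,.076):print(np.round(proj(m,p+[0,0,z])),np.round(proj(n,p+[0,0,z])))
E
```

```text
12.875 0.08530061789890755 [-0.02964955 -0.13148855  0.77569748] [ 0.41082847 -0.33334005  0.17117237] [-1.17332275 -0.63633811  2.35012876  0.61696257  1.06840412  0.45661196]
w [([253, 226, 50, 58, 1545], array([279., 258.])), ([407, 247, 14, 12, 49], array([413., 253.]))]
s [([231, 282, 15, 11, 101], array([239., 287.]))]
[278. 261.] [240. 300.]
[277. 255.] [239. 290.]
[277. 247.] [239. 279.]
```

The jar stands on the mat: the label is at wrist (279,258) and side (239,287), matching the projected mat middle. Next is the carton, with the fingers shut.

servo_tool(deltas=[2, 2, 1, 0, 0, 1.5, 2.2, 2.5, 1, 0, 0, 1.5, 2.2, 2.5, 1, 0, 0, 1.5, 2.2, 2.5, 1, 0, 0, 1.5, 2.2, 3, 0.8, 0, 0, 1.5, 0, 3.5, 0.2, 0, 0, 1.5, 0, 3.5, 0.2, 0, 0, 1.5, 0, 3.5, 0.2, 0, 0, 1.5, 0, 3.5, 0.2, 0, 0, 1.5, 0, 3.5, 0.2, 0, 0, 1.5, 0, 3.5, 0.2, 0, 0, 1.5, -0.3, 3.5, 0.2, 0, 0, 1.5, -0.3, 3.5, 0.2, 0, 0, 1.5, -0.3, 3.5, 0.2, 0, 0, 1.5, -0.3, 3.5, 0.2, 0, 0, 0, -0.4, 3.5, 0.2, 0, 0, 0, -0.4, 3.5, 0.2, 0, 0, 0, 0, 0, 0, 0, 0, 0, 0, 0, 0, 0, 0, 0], jaw=1)

```text
clock: 15.35
tool_pos: [0.5003, 0.2131, 0.2373]
orientation: [-0.027, 0.942, 0.048, 0.33]
force: [-0.7, 0.0, -0.3]
width: -0.0002
gripper_force: 0.0
```

```bash
python3 - <<'E'
from h import *
from scipy.spatial.transform import Rotation as R
s=manip.get_state();print(s['clock'],s['width'],s['force'],s['tool_pos'],s['joints']);print(R.from_quat(np.roll(s['orientation'],-1)).as_matrix().round(3))
im,m=cap('wrist','pics/w8.png');cv2.imwrite('pics/w8b.png',cv2.resize(im[:,:,::-1],(800,600)))
E
```

```text
15.35 -0.0002147870951964966 [-0.70184728  0.01856472 -0.30414272] [0.50030419 0.2130714  0.23733762] [ 0.44710475 -0.7209497   2.27454482 -0.23861131  0.95179098  1.98985126]
[[ 0.778  0.109  0.619]
 [ 0.074 -0.994  0.083]
 [ 0.624 -0.019 -0.781]]
```

View pics/w8b.png

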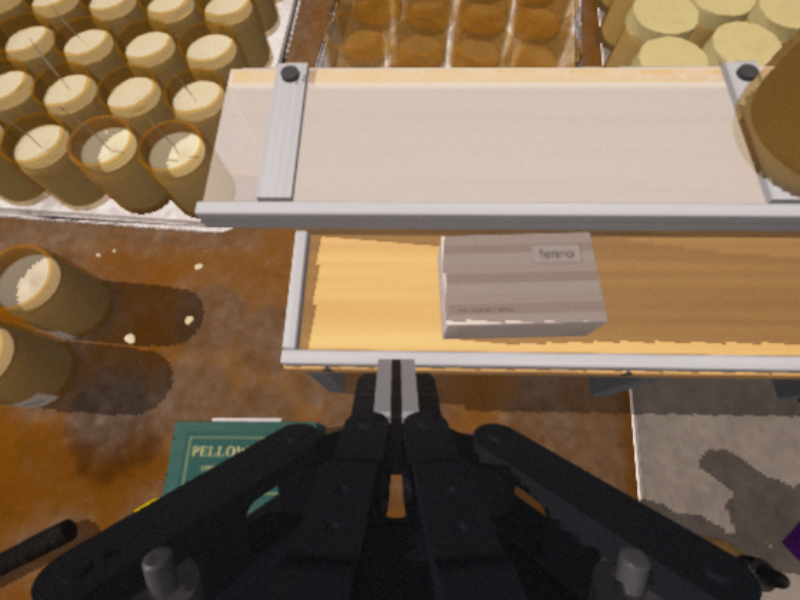

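The view (picture 10, my last) shows the carton's rear end at column 441, with front-bottom corners at (445,338) and (600,335). The lane's stop corner is at (285,355). The shut fingers are at column 397, in line with the free lane behind the carton.

```bash
python3 - <<'E'
from h import *
import h
h.O=np.array([.582,.072,0]);y=np.radians(5.2);h.XS=np.array([np.cos(y),np.sin(y),0]);h.YS=np.array([-np.sin(y),np.cos(y),0])
m=load('pics/w8.png')
def t(l,u,v,z): p=atz(m,u*.7,v*.7,z); print(l,np.round(p,4),np.round(st(p)*1e3))
t('rear front bot',445,338,.14);t('FR bot',598,335,.14);t('rear front top',442,322,.174);t('FR front top',604,320,.174);t('rear back top',442,236,.174);t('FR back top',588,233,.174)
t('lip outer L',284,362,.148);t('lip outer R',795,368,.148);t('lip top outer L',284,352,.148);t('lip topR',795,357,.148)
t('hood lo L',240,228,.268);t('hood lo R',780,230,.268)
print(h.wd(.008,.15,.152),h.wd(.008,-.2,.152))
E
```

```text
rear front bot [0.5356 0.1842 0.14  ] [-36. 116. 140.]
FR bot [0.5485 0.0806 0.14  ] [-33.  12. 140.]
rear front top [0.5359 0.1891 0.174 ] [-35. 121. 174.]
FR front top [0.5473 0.0914 0.174 ] [-33.  22. 174.]
rear back top [0.5954 0.1933 0.174 ] [ 24. 120. 174.]
FR back top [0.607 0.098 0.174] [ 27.  24. 174.]
lip outer L [0.5061 0.2888 0.148 ] [-56. 223. 148.]
lip outer R [ 0.5367 -0.0387  0.148 ] [ -55. -106.  148.]
lip top outer L [0.5128 0.2902 0.148 ] [-49. 224. 148.]
lip topR [ 0.544  -0.0403  0.148 ] [ -48. -108.  148.]
hood lo L [0.538  0.2812 0.268 ] [-25. 212. 268.]
hood lo R [0.5585 0.0621 0.268 ] [-24.  -8. 268.]
[0.57637219 0.22210772 0.152     ] [ 0.60809359 -0.12645182  0.152     ]
```

servo_tool(deltas=[1.5, 0.2, -1.7, 0, 0, 0, 1.5, 0.2, -1.7, 0, 0, 0, 1.5, 0.2, -1.7, 0, 0, 0, 1.5, 0.2, -1.7, 0, 0, 0, 1.5, 0.2, -1.5, 0, 0, 0, 0, 0, 0, 0, 0, 0])

```text
clock: 16.15
tool_pos: [0.5757, 0.2211, 0.1538]
orientation: [-0.027, 0.943, 0.047, 0.329]
force: [-0.5, 0.0, -0.4]
width: -0.0
gripper_force: 0.0
```

servo_tool(deltas=[0.1, -1, 0, 0, 0, 0, 0.1, -1, 0, 0, 0, 0, 0.1, -1, 0, 0, 0, 0, 0.1, -1, 0, 0, 0, 0, 0.1, -1, 0, 0, 0, 0, 0.1, -1, 0, 0, 0, 0, 0.1, -1, 0, 0, 0, 0, 0.1, -1, 0, 0, 0, 0, 0, 0, 0, 0, 0, 0])

```text
clock: 17.27
tool_pos: [0.5841, 0.1422, 0.1571]
orientation: [-0.027, 0.942, 0.047, 0.331]
force: [-1.5, 0.5, 0.1]
width: 0.0
gripper_force: 0.0
```

```bash
cat > ck.py <<'E'
from h import *
import h,sys
h.O=np.array([.582,.072,0]);y=np.radians(5.2);h.XS=np.array([np.cos(y),np.sin(y),0]);h.YS=np.array([-np.sin(y),np.cos(y),0])
s=manip.get_state();print(s['clock'],s['force'].round(1),(h.st(s['tool_pos'])*1e3).round(),s['joints'].round(2))
im,m=cap('wrist','pics/%s.png'%sys.argv[1])
# grey carton: low saturation pixels inside lane, warped to a top view at carton top z
P=[(-.05,.2),(.06,.2),(.06,-.3),(-.05,-.3)]
src=np.float32([proj(m,h.wd(x,yy,.174)) for x,yy in P]);dst=np.float32([(0,0),(0,110),(500,110),(500,0)])
w=cv2.warpPerspective(im,cv2.getPerspectiveTransform(src,dst),(500,110))
hs=cv2.cvtColor(w,cv2.COLOR_RGB2HSV);k=((hs[...,1]<75)&(hs[...,2]>70)&(hs[...,2]<215)).astype(np.uint8)
k=cv2.morphologyEx(k,cv2.MORPH_OPEN,np.ones((9,9)))
c,l,q,ce=cv2.connectedComponentsWithStats(k)
for i in range(1,c):
  if q[i,4]>600:
    r=cv2.minAreaRect(np.argwhere(l==i)[:,::-1].astype(np.float32));print('blob y',200-r[0][0],'x',r[0][1]-50,'size',np.round(r[1]),'ang',round(r[2],1))
E
python3 ck.py p1
```

```text
17.275 [-1.5  0.5  0.1] [  8.  70. 157.] [ 0.17 -0.48  2.28 -0.04  0.67  1.66]
blob y 11.0 x -19.0 size [16. 80.] ang 90.0
blob y 50.0 x 24.5 size [ 69. 300.] ang 90.0
```

servo_tool(deltas=[0.1, -1.2, -0.2, 0, 0, 0, 0.1, -1.2, -0.1, 0, 0, 0, 0.1, -1.2, 0, 0, 0, 0, 0.1, -1.2, 0, 0, 0, 0, 0.1, -1.2, 0, 0, 0, 0, 0.1, -1.2, 0, 0, 0, 0, 0.1, -1.2, 0, 0, 0, 0, 0.1, -1.2, 0, 0, 0, 0, 0.1, -1.2, 0, 0, 0, 0, 0.1, -1.2, 0, 0, 0, 0, 0, 0, 0, 0, 0, 0])

```text
clock: 18.7
tool_pos: [0.5941, 0.0229, 0.1537]
orientation: [-0.027, 0.942, 0.047, 0.331]
force: [0.1, 0.5, -0.2]
width: -0.0002
gripper_force: 0.0
```

```bash
python3 ck.py p2; python3 - <<'E'
from h import *
import h
h.O=np.array([.582,.072,0]);y=np.radians(5.2);h.XS=np.array([np.cos(y),np.sin(y),0]);h.YS=np.array([-np.sin(y),np.cos(y),0])
im=cv2.imread('pics/p2.png');m=load('pics/p2.png')
# scan front vertical face/top edge: grey columns per lane row x
for x in(-.042,-.036,-.03,-.024,-.018,-.012,-.006):
  r=''
  for k in range(20,-200,-8):
    u,v=proj(m,h.wd(x,k/1e3,.174));u,v=int(round(u)),int(round(v))
    if 0<=u<560 and 0<=v<420:
      b,g,rr=map(int,im[v,u]);r+= '#' if max(b,g,rr)-min(b,g,rr)<35 and rr>80 else ('k' if max(b,g,rr)<60 else '.')
    else:r+=' '
  print(x,r)
E
```

```text
18.7 [ 0.1  0.5 -0.2] [  8. -50. 154.] [-0.17 -0.51  2.3   0.29  0.72  1.14]
blob y -56.499969482421875 x 15.999992370605469 size [333.  86.] ang -0.0
-0.042 .kkkkkkkkkkkkkkkkk.......## 
-0.036 ..kkkkkkkkkkkkkkk.......... 
-0.03 ....kkkkkkkkkkkk............
-0.024 .......kkkkk#######.........
-0.018 .......k.kk###########......
-0.012 .........kk############.....
-0.006 ############################
```

```bash
cat > mp.py <<'E'
from h import *
import h,sys
h.O=np.array([.582,.072,0]);y=np.radians(5.2);h.XS=np.array([np.cos(y),np.sin(y),0]);h.YS=np.array([-np.sin(y),np.cos(y),0])
im=cv2.imread(sys.argv[1]);m=load(sys.argv[1]);z=float(sys.argv[4]) if len(sys.argv)>4 else .174
for x in range(-48,0,2):
  r=''
  for k in range(int(sys.argv[2]),int(sys.argv[3]),-3):
    u,v=proj(m,h.wd(x/1e3,k/1e3,z));u,v=int(round(u)),int(round(v))
    if 0<=u<560 and 0<=v<420:
      b,g,rr=map(int,im[v,u]);r+= 'k' if max(b,g,rr)<60 else chr(48+min(9,(max(b,g,rr)-min(b,g,rr))//12))
    else:r+=' '
  print('%4d'%x,r)
E
python3 mp.py pics/p2.png -40 -200
```

```text
-48 kkkk0kkkkkkkkkkkkk00kkkkkkkkkkkk0000000000000000000   
 -46 kkkk0kkkkkkkkkkkkk0kkkkkkkkkkk000000000000000000000   
 -44 kkkk9kkkkkkkkkkkkkkkkkkkkkkkk7777677777774000000000   
 -42 kkkkkkkkkkkkkkkkkkkkkkkkkkkk67777777677678999300000   
 -40 kkkkkkkkkkkkkkkkkkkkkkkkkkk6666766667666899999997000  
 -38 kkkkkkkkkkkkkkkkkkkkkkkkkk66766666667689999999999986  
 -36 kkkkkkkkkkkkkkkkkkkkkkkk6777766767776666766766766667  
 -34 kkkkkkkkkkkkkkkkkkkkkkk66766776767667777677766766776  
 -32 kkkkkkkkkkkkkkkkkkkkkk767777766666676777767667767676  
 -30 kkkkkkkkkkkkkkkkkkkkk76677777777777777777676667776766 
 -28 kkkkkkkkkkkk12kkkkkk115777766667777767776776666667666 
 -26 kkkkkkkkkkk222kkkk22222223566666666666776666767766767 
 -24 kkk0kkkkkkk222122222222222211466666666666766666766676 
 -22 kkk0k0kkkk2222222222222222222222567777776667666666776 
 -20 kk00k00kkk22222222222222222222222223666677777777777677
 -18 kk00k00kkk22222222222222222222222222222677667677776767
 -16 kk0kk00kkk22222222222222222222222222222277676676677767
 -14 kk00k00kk122222222222222222222222222222266666666666666
 -12 kk00k00kk122222222222222222222222222222266666666666666
 -10 kk00k00kk222222222222222222222222222222266666666667776
  -8 000000000000000000000000000000000000000000000000000000
  -6 000000000000000000000000000001000000000000000000000000
  -4 000000000000000000000000000000000000000000000000000000
  -2 000000000000000000000000000000000000000000000000000000
```

servo_tool(deltas=[-0.1, 1.8, 0, 0, 0, 0, 0, 0, 0.2, 0.7, -8, 0, 0, 0, 0, 0, 0, -9, 1, 0.1, 0, 0, 0, 0, 0.1, -1, 0, 0, 0, 0, 0.1, -1, 0, 0, 0, 0, 0.1, -1, 0, 0, 0, 0, 0.1, -1, 0, 0, 0, 0, 0.1, -1, 0, 0, 0, 0, 0.1, -1, 0, 0, 0, 0, 0, 0, 0, 0, 0, 0])

```text
clock: 20.12
tool_pos: [0.6062, -0.0187, 0.1504]
orientation: [-0.014, 0.921, 0.012, 0.389]
force: [0.2, -0.8, -0.2]
width: 0.0001
gripper_force: 0.0
```

```bash
python3 ck.py p3|head -1; python3 mp.py pics/p3.png -70 -245
```

```text
20.125 [ 0.2 -0.8 -0.2] [ 16. -93. 150.] [-0.26 -0.55  2.4   0.42  0.56  1.02]
 -48 kkkkkk00kkkkkkkkkkkkk00kkkkkkkkkk000000000000000005        
 -46 kkkkkk99kkkkkkkkkkkk66kkkkkkkkk566000000000000000055       
 -44 kkkkkk99kkkkkkkkkkkk6kkkkkkkkk3666665300000000000055       
 -42 kkkkkk59kkkkkkkkkkkkkkkkkkkkk36666666669900000000055       
 -40 kkkkkk49kkkkkkkkkkkkkkkkkkkkk666666667988666665545545      
 -38 kkkkkkk6kkkkkkkkkkkkkkkkkkkk6666666666666666663555455      
 -36 kkkkkkkkkkkkkkkkkkkkkkkkkkk66666666666666666662555555      
 -34 kkkkkkkkkkkkkkkkkkkkkkkkkk6666666666666666666635455455     
 -32 kkkkkkkkkkkkkkkkkkkkkkkkk13666666666666666666645555555     
 -30 kkkkkkkkkkkkkkkkkkkkkkkk111111266666666666666645455555     
 -28 kkkkkkkkkkkkkkkkkkkkkkk22222211111556666666666345555545    
 -26 kkkkkkkkkkkkkkkkkkkkkk222222222211111135666666155545545    
 -24 kkkkkkkkkkkkkk122kkkk2222222222222221111156666445555555    
 -22 kkkkkkkkkkkkkk222222222222222212222222221112663545455554   
 -20 6kkkkkkk0kkkk1222222222222222222212222222222131554545455   
 -18 66kkkk0k0kkkk2222222222222222222222222222222224454445555   
 -16 66kkk00kk0kkk22222222222222222222222222222222235545544555  
 -14 663kk00kk0kkk22122222222222222222222222222222525555554544  
 -12 665kk00k00kkk22222222222222222222222222222222535455455454  
 -10 666kk00k00kkk222222222222222222222222222222226154555455454 
  -8 666kk00kk0kkk222222222222222122222222222222226455444454445 
  -6 666kk00kk0kkk222222222222222222222222222222226155455555545 
  -4 666kkk0kk0kk12222222222221222111221222222222264445544545445
  -2 6663kk0kk0212222222222222222222222222222222226k3443kk4kk434
```

servo_tool(deltas=[-0.1, 2, 0.4, 0, 0, 0, 0, 0, 1.4, 0, 0, -10, 0.3, 0, 0, 0, 0, 0, 0.1, -1, 0, 0, 0, 0, 0.1, -1, 0, 0, 0, 0, 0.1, -0.8, 0, 0, 0, 0, 0.1, -0.8, 0, 0, 0, 0, 0, 0, 0, 0, 0, 0])

```text
clock: 21.18
tool_pos: [0.6095, -0.0345, 0.1556]
orientation: [0.001, 0.924, -0.023, 0.381]
force: [-0.0, -0.7, -0.3]
width: 0.0002
gripper_force: 0.0
```

```bash
python3 ck.py p4|head -1; python3 mp.py pics/p4.png -85 -260
```

```text
21.175 [-0.  -0.7 -0.3] [  18. -109.  156.] [-0.23 -0.53  2.37  0.28  0.56  1.2 ]
 -48 kkkkkkkkkkkkkkkkkkkk00kkkkkkkkk0000000000000334445555      
 -46 kkkkk56kkkkkkkkkkkkk3kkkkkkkkk000000000000000045545444     
 -44 kkkkk99kkkkkkkkkkkkkkkkkkkkkk6641000000000000054545544     
 -42 kkkkk99kkkkkkkkkkkkkkkkkkkkk46656650000000000045444554     
 -40 kkkkk89kkkkkkkkkkkkkkkkkkkk3555655566643331001454444444    
 -38 kkkkk78kkkkkkkkkkkkkkkkkkkk5555555656566662544454444544    
 -36 kkkkkk6kkkkkkkkkkkkkkkkkkk666666666666656614445454444444   
 -34 kkkkkk4kkkkkkkkkkkkkkkkkk6666666666666666604544454445544   
 -32 kkkkkkkkkkkkkkkkkkkkkkkk24666666666665666634545544444445   
 -30 kkkkkkkkkkkkkkkkkkkkkkk1111123556656555655244454554444454  
 -28 kkkkkkkkkkkkkkkkkkkkkk12212212111245656556044445444444454  
 -26 kkkkkkkkkkkkkkkkkkkkkk222222222221111145652545444545544444 
 -24 kkkkkkkkkkkkkkkkkkkkk2221222222221222211131444444455454444 
 -22 kkkkkkkkkkkkkk222kk122211222222121222222222144444544544444 
 -20 kkkkkkkkkkkkk1222122222222221222222222222221544544444544444
 -18 kkkkkkkkkkkkk2222222222222222222222222212121544444544544444
 -16 kkkkkk0kkkkkk2222222212222222222222222222220544455444444444
 -14 6kkkkk0k0kkkk1222222222222222222222222122221444444444444454
 -12 54kkk00k00kkk2222221221222222222222222222124444444444444544
 -10 65kkk00k00kkk2222122222212222222222222222224444444444444444
  -8 55kkk00k00kkk2122222122222222222222222222224454445444444444
  -6 55kkk00k00kkk2221222222222122222222222222224444444444444544
  -4 562kk00kk0kkk2222112222222222222222222211224444444444444444
  -2 664kk00kk0kkk2222222211222222222212222221224444444444444444
```

servo_tool(deltas=[0, 1.5, 0, 0, 0, 0, 0, 0, 1.2, 0, 0, 0, 0.3, 0, 0, 0, 0, -4, 0, 0, 0, 0, 0, 0, 0.1, -1, 0, 0, 0, 0, 0.1, -1, 0, 0, 0, 0, 0.1, -0.8, 0, 0, 0, 0, 0.1, -0.8, 0, 0, 0, 0, 0, 0, 0, 0, 0, 0])

```text
clock: 22.35
tool_pos: [0.6164, -0.0558, 0.1681]
orientation: [0.014, 0.923, -0.055, 0.381]
force: [0.4, -0.2, -0.1]
width: 0.0
gripper_force: 0.0
```

```bash
python3 ck.py p5|head -1; python3 mp.py pics/p5.png -105 -270|sed -n 6,20p; python3 -c "
from h import *
from scipy.spatial.transform import Rotation as R
print(R.from_quat(np.roll(manip.get_state()['orientation'],-1)).as_matrix().round(2))"
```

```text
22.35 [ 0.4 -0.2 -0.1] [  23. -130.  168.] [-0.24 -0.52  2.33  0.19  0.56  1.34]
 -38 kkkk77kkkkkkkkkkkkkkkkkkkkkk5555555550kk444444444444444
 -36 kkkk51kkkkkkkkkkkkkkkkkkkkk45555555550kk444444444444444
 -34 kkkk31kkkkkkkkkkkkkkkkkkkkk5555555555kk0444444444444444
 -32 kkkkk1kkkkkkkkkkkkkkkkkkkk55555555555kkk444444444444444
 -30 kkkkk2kkkkkkkkkkkkkkkkkkk5555555555550k044444444444444k
 -28 kkkkk2kkkkkkkkkkkkkkkkkk1135555555555kk0444444444444444
 -26 kkkkkkkkkkkkkkkkkkkkkkkk2111112455555kkk444444444444444
 -24 kkkkkkkkkkkkkkkkkkkkkkk12111111111355000443444444444434
 -22 kkkkkkkkkkkkkkkkkkkkkk111122121122121kk0444444444444344
 -20 kkkkkkkkkkkkkkkkkkkkkk11221112222112200k444444k44444444
 -18 kkkkkkkkkkkkkkk11kkkk22112111121111110kk443444444444444
 -16 kkkkkkkkkkkkkk12121121112121211221111k00444443444444444
 -14 kkkkkkkkkkkkkk12212121211121122112121kk0444434343444444
 -12 kkkkkkkkkkkkkk21211222122211222121221k00443444444444444
 -10 kkkkkkkkkkkkk112111121121121121211222k00343434434333334
[[ 0.7  -0.11  0.7 ]
 [-0.09 -0.99 -0.07]
 [ 0.71 -0.02 -0.71]]
```

```bash
cat > fit.py <<'E'
from h import *
import h,sys
from scipy.optimize import differential_evolution as DE
h.O=np.array([.582,.072,0]);a=np.radians(5.2);h.XS=np.array([np.cos(a),np.sin(a),0]);h.YS=np.array([-np.sin(a),np.cos(a),0])
def fit(f,y0,y1):
  im=cv2.imread(f).astype(int);m=load(f)
  sat=im.max(2)-im.min(2);val=im.max(2)
  reg=np.zeros(im.shape[:2],np.uint8)
  # visible lane: from lip inner top edge to hood front lower edge line, down to ledge end
  q=[proj(m,h.wd(-.044,.2,.148)),proj(m,h.wd(-.044,-.18,.148)),proj(m,h.wd(-.036,-.225,.156)),proj(m,h.wd(-.036,-.238,.14)),proj(m,h.wd(.04,-.238,.14)),]
  cv2.fillPoly(reg,[np.int32(q+[proj(m,h.wd(.04,.2,.14))])],1)
  hd=[proj(m,h.wd(-.026,.22,.268)),proj(m,h.wd(-.026,-.24,.268)),proj(m,h.wd(.06,-.24,.28)),proj(m,h.wd(.06,.22,.28))]
  cv2.fillPoly(reg,[np.int32(hd)],0)
  valid=(reg>0)&(val>60); 
  g=(sat<45)
  dark=(val<=60)
  def pm(p):
    x,yy,t=p; M=np.zeros(reg.shape,np.uint8)
    c,s=np.cos(t),np.sin(t); P=[]
    for i in(-.031,.031):
      for j in(-.049,.049):
        for z in(.14,.174): P.append(proj(m,h.wd(x+c*i-s*j,yy+s*i+c*j,z)))
    cv2.fillConvexPoly(M,cv2.convexHull(np.int32(np.round(P))),1); return M>0
  e=lambda p:(pm(p)!=g)[valid].mean()
  r=DE(e,[(-.02,.02),(y0,y1),(-.3,.3)],seed=1,maxiter=60,popsize=20,tol=1e-6)
  print(f,'x %.1f y %.1f yaw %.1f'%(r.x[0]*1e3,r.x[1]*1e3,np.degrees(r.x[2])),'err',round(r.fun,4),valid.sum())
if __name__=='__main__':
  for f in sys.argv[1:]: fit('pics/%s.png'%f,-.26,.02)
E
python3 fit.py p1 p2 p3 p4 p5; python3 - <<'E'
from h import *
a,n=cap('side','pics/sd5.png')
for z in(.14,.174):print([np.round(proj(n,O+[0,0,0]+x*XS+y*YS+np.array([0,0,z]))) for x in(-.045,.045) for y in(-.24,-.185)])
for v in range(205,234,1): print(v,''.join('%x'%min(15,int(max(p))//16) if int(max(p))-int(min(p))<45 else '.' for p in a[v,284:328]))
E
```

```text
pics/p1.png x 3.5 y 15.1 yaw 11.3 err 0.0074 20066
pics/p2.png x 3.1 y -100.8 yaw 11.3 err 0.0169 26626
pics/p3.png x 2.6 y -152.1 yaw 9.3 err 0.0251 44766
pics/p4.png x 1.3 y -162.0 yaw 7.9 err 0.023 28518
pics/p5.png x 1.5 y -163.9 yaw 8.1 err 0.0303 10397
[array([291., 229.]), array([290., 220.]), array([322., 229.]), array([320., 220.])]
[array([291., 219.]), array([290., 210.]), array([322., 219.]), array([321., 210.])]
205 bdd....878888888888888998888999..6..........
206 bdd....878888888888888998888999.............
207 acd....9788888888888888888888998776.........
208 acd....9778888888888888888888998776.........
209 acdd...8778888888988888888888898876.........
210 acdd...9777888888888888888888888877.........
211 acdd....877888888899888888888889877.........
212 acdd....8778888888999888999888899877........
213 abbc....8777888899999999999999999987........
214 999a....87778999999aaaaaaaaaaaaaa987........
215 9889.....8779aaaaaaaaaaaaaaaaaaaa987........
216 8878a....8789aaaaaaaaaaaaaaaaaaaa987........
217 77779....8889aaaaaaaaaaaaaaaaaaaa987........
218 777789....889aaaaaaaaaaaaaaaaaaa9987........
219 7777788...889aaaaaaaaaaaaaaaaaaa9987........
220 66677788...89aaaaaaaaaaaaaaaaaaa98888..87...
221 66667788...89aaaaaaaaaaaaaaaaaaa98888.756...
222 65567888...89aaaaaaaaaaaaaaaaaaa9888886556..
223 55667889....9aaaaaaaaa999999aaa99889986556..
224 55.78999....999aa9999999988999..9899986556..
225 56..89999....9...................899985555..
226 56..8999.........................8999855556.
227 56..8999..........................999855.66.
228 56..89...............................855.66.
229 56.88................................855.66.
230 56.87................................754.65.
231 56..789999999999999999999999999999998754.557
232 56..788888888888888888888888888888887654..66
233 56..878888888888888888888888888888887654..66
```

servo_tool(deltas=[0, 1.6, 0, 0, 0, 0, -0.1, 1.6, 0, 0, 0, 0, -0.1, 1.8, 0, 0, 0, 0, 0, 0, -0.8, 0, 0, 0, 0, 0, -0.6, 0, 0, 0, 0, 0, 0, 0, 0, 0, 0.1, -1, 0, 0, 0, 0, 0.1, -1, 0, 0, 0, 0, 0.1, -1, 0, 0, 0, 0, 0.1, -1, 0, 0, 0, 0, 0, 0, 0, 0, 0, 0])

```text
clock: 23.82
tool_pos: [0.6184, -0.0464, 0.1539]
orientation: [0.014, 0.923, -0.057, 0.381]
force: [0.2, 0.8, -0.9]
width: -0.0
gripper_force: 0.0
```

```bash
python3 ck.py p6|head -1;python3 fit.py p6
```

```text
23.825 [ 0.2  0.8 -0.9] [  26. -121.  154.] [-0.21 -0.49  2.34  0.15  0.52  1.39]
pics/p6.png x 1.3 y -184.9 yaw 6.7 err 0.0218 11862
```

servo_tool(deltas=[0, -1, 0, 0, 0, 0, 0, -1, 0, 0, 0, 0, 0, -1, 0, 0, 0, 0, 0, -1, 0, 0, 0, 0, 0, 0, 0, 0, 0, 0])

```text
clock: 24.5
tool_pos: [0.6184, -0.0856, 0.1538]
orientation: [0.014, 0.923, -0.056, 0.381]
force: [-0.3, -0.1, 0.5]
width: -0.0
gripper_force: 0.0
```

```bash
cat > sd.py <<'E'
from h import *
import sys
a,n=cap('side','pics/%s.png'%sys.argv[1])
for v in range(205,300,3): print(v,''.join('%x'%min(15,int(max(p))//16) if int(max(p))-int(min(p))<45 else '.' for p in a[v,280:332]))
E
python3 ck.py p7|head -1;python3 fit.py p7; python3 sd.py sd7
```

```text
24.5 [-0.3 -0.1  0.5] [  22. -160.  154.] [-0.32 -0.48  2.33  0.3   0.54  1.17]
pics/p7.png x 2.8 y -192.9 yaw -2.9 err 0.0234 13894
205 6679bdd..........7643346788..........67.............
208 .667acd.....98888888888888888889......6.............
211 5557acdd...98888888888888899888889..................
214 5458abbb...98888888888888888998888998.77............
217 .55.98789a.97788888888898888888888888887............
220 ..567767788877778888888889888888888889888..87.......
223 5555555678888887788999999aaaaaaaaaaaaaaaa86556......
226 445555678999...88889aaaaaaaaaaaaaaaaaaaa9855556.....
229 444556.88........889aaaaaaaaaaaaaaaaaaaa9755.66.....
232 544556..778888888889aaaaaaa99999999998887654..66....
235 544555...88888888888888888888888888888887654...67...
238 444444...88888888888888888888888888888888754....6...
241 655544...78888888888888888888888888888888754....56..
244 554444..678888888888888888888888888888888754...66899
247 544444..678888888888888888888888888888888754...66888
250 544444..778888888888888888888888888888888764...67888
253 544444..788888888888888888888888888888888764...7899
[... 156 characters left out ...]
88888765..678888
265 654444..788888888888888888888888888888888765..678888
268 754444..788888888888888888888888888888888765..778888
271 765544..778888888888888888888888888888888765..678888
274 765544..8888888888888888888888888888888887654..78888
277 765544...888888888888888888888888888888888654...8888
280 8755445..788888888888888888888888888888888754...8889
283 7655545...6666666666666666666666666666666655.....788
286 8765544...........................................78
289 6655544...........................................87
292 6555544............................................7
295 5555544.............................................
298 55555545............................................
```

servo_tool(deltas=[0, -0.8, 0, 0, 0, 0, 0, -0.8, 0, 0, 0, 0, 0, -0.8, 0, 0, 0, 0, 0, 0, 0, 0, 0, 0])

```text
clock: 25.1
tool_pos: [0.6185, -0.1091, 0.1539]
orientation: [0.014, 0.923, -0.056, 0.381]
force: [-0.4, -0.4, 0.0]
width: 0.0
gripper_force: 0.0
```

```bash
python3 ck.py p8|head -1; python3 sd.py sd8|head -15
```

```text
25.1 [-0.4 -0.4  0. ] [  20. -184.  154.] [-0.38 -0.46  2.32  0.39  0.55  1.06]
205 6679acba.....76432224566667..........6..............
208 .667acd.........7654445688999999......6.............
211 5557acdd....999999999999aaaa999999..................
214 5458bcdd...a999999aaaa999aaaaa99999...77............
217 .557aa889..98899999aaaa9999aaaa999999887............
220 ..5677777888778999999aaaa999aaaaa99999888..87.......
223 5555555678998878999999aaaa9999aaa999aa99986556......
226 445555568999988888999999aaaa999999999aaa9855556.....
229 444555668......9888999999aaaa9999a9999999976.66.....
232 444555..778888888778999999aaaaa99aaaaaa999865.66....
235 444555...888888888778899aaaaaaaa9999999999865..67...
238 444444...88888888887888999999999999999998865....6...
241 655544...78888888888888999999888888888888754....56..
244 544444..678888888888888888888888888888888754...66899
247 544444..678888888888888888888888888888888754...66788
```

servo_tool(deltas=[0, -0.8, 0, 0, 0, 0, 0, -0.8, 0, 0, 0, 0, 0, 0, 0, 0, 0, 0, 0, 0, 0, 0, 0, 0])

```text
clock: 25.7
tool_pos: [0.6183, -0.1255, 0.1537]
orientation: [0.014, 0.923, -0.056, 0.381]
force: [-0.4, -0.8, 0.7]
width: 0.0001
gripper_force: 0.0
```

```bash
python3 ck.py p9|head -1; python3 sd.py sd9
```

```text
25.7 [-0.4 -0.8  0.7] [  18. -200.  154.] [-0.42 -0.44  2.31  0.44  0.56  0.98]
205 543333322233322223456667.............66.............
208 .567abba......6432223456667...........6.............
211 5557acdd.........6432346788.........................
214 5458bcdd............7788..............77............
217 .557aaacdd............................87............
220 ..568888789..........................8778..87.......
223 555565567899.........................889986556......
226 445555568999.........................8999855556.....
229 444555558................................855.66.....
232 44455556778888888888888888888888888888887654..66....
235 444555...88888888888888888888888888888887654...67...
238 444444...88888888888888888888888888888888754....6...
241 655544...78888888888888888888888888888888754....56..
244 544444..678888888888888888888888888888888754...66889
247 544444..678888888888888888888888888888888754...66788
250 544444..778888888888888888899999999999998764...67888
253 544444..77888888889abaaabbbbbaabbbbbaabba864...78999
256 544444..778888888789aaaabbbbbaaabbbbaaaba865...77888
259 544444..778888888778aaaaabbbbaaabbbbbaaaa865..667888
262 654444..778888888889abaaabbbbbaabbbbbaaba975..677888
265 654444..7788888888889aaaabbbbbaaabbbbaaaa965..678888
268 754444..7788888888779abaaabbbbaaabbbbbaaa975..778888
271 765444.56788888888889abaaabbbbaaabbbbbbbba865.678888
274 765544456788888888888aabaabbbbbaaabbaaabba964..78888
277 7655444.67888888888889abaaabbbbaaabbaaabbb975...8888
280 8755444.67888888888878abaaabbbbaaabbaaabbba865..8888
283 7655545...666666666668aaaaabbbbbaaabbbbaaaa964...788
286 8765544............56789998888876677666666554.....78
289 8765544...........................................87
292 8765544............................................7
295 8765544.............................................
298 55555545............................................
```

servo_tool(deltas=[-1.3, 0.2, 1.3, 0, 0, 0, -1.3, 0.2, 1.3, 0, 0, 0, -1.3, 0.2, 1.3, 0, 0, 0, -1.2, 0.2, 1.2, 0, 0, 0, 0, 0, 0, 0, 0, 0, 0, 0, 0, 0, 0, 0, 0, 0, 0, 0, 0, 0, 0, 0, 0, 0, 0, 0])

```text
clock: 26.8
tool_pos: [0.5673, -0.117, 0.2039]
orientation: [0.014, 0.923, -0.056, 0.381]
force: [0.6, 0.1, 0.8]
width: -0.0003
gripper_force: 0.0
```

```bash
python3 ck.py p10|head -1; python3 sd.py sd10|sed -n 10,32p; python3 - <<'E'
from h import *
n=load('pics/sd10.png');a=cv2.imread('pics/sd10.png')[:,:,::-1]
O=np.array([.582,.072,0]);t=np.radians(5.2);X=np.array([np.cos(t),np.sin(t),0]);Y=np.array([-np.sin(t),np.cos(t),0])
w=lambda x,y,z:O+x*X+y*Y+np.array([0,0,z])
for y,z in((-.24,.14),(-.35,.006),(-.41,.006),(-.49,.006)):print(y,z,np.round(proj(n,w(0,y,z))))
I=a.copy();h=cv2.cvtColor(I,cv2.COLOR_RGB2HSV);k=((h[...,0]<18)&(h[...,1]>185)&(h[...,2]>90)).astype(np.uint8)[270:315,205:275]
ys,xs=np.nonzero(k);print('label',xs.min()+205,xs.max()+205,ys.min()+270,ys.max()+270,xs.mean()+205,ys.mean()+270)
d=np.abs(cv2.imread('pics/sd9.png').astype(int)-cv2.imread('pics/sd10.png')).max(2)[230:320,285:335];print('moved px',(d>25).sum())
E
```

```text
26.8 [0.6 0.1 0.8] [ -32. -187.  204.] [-0.47 -0.72  2.38  0.38  0.77  1.05]
232 444456..778888888888888888888888888888887654..66....
235 444555...88888888888888888888888888888887654...67...
238 444444...88888888888888888888888888888888754....6...
241 655544...78888888888888888888888888888888754....56..
244 544444..678888888888888888888888888888887754...66889
247 544444..678888888888888888888888888888888754...66788
250 544444..778888888888888888889999999999998764...67888
253 544444..77888888889abaaaabbbaaabbbbbaaaaa864...78899
256 544444..778888888789aaaaabbbbaaabbbbaaaaa864...77888
259 544444..778888888779aaaaabbbbaaabbbbaaaaa865...67888
262 654444..778888888889abaaabbbbaaabbbbbaaba975..667888
265 654444..7788888888889aaaaabbbbaaabbbbaaaa965..678888
268 754444..7788888888779abaaabbbbaaabbbbbaaa975..778888
271 765444..7888888888879abaaabbbbaaabbbbbbaba865.678888
274 765544...888888888888aaaaabbbbbaaabaaaabba964..78888
277 7655445..7888888888889abaaabbbbaaabaaaabba975...8888
280 8755445..7888888888878abaaabbbbaaabbaaabbaa865..8888
283 7655445...666666666668aaaaabbbbaaaabbbaaaaa964...788
286 8765544............56689998888876667666666554.....78
289 8765544...........................................87
292 8765544............................................7
295 8765544.............................................
298 88655545............................................
-0.24 0.14 [305. 229.]
-0.35 0.006 [307. 290.]
-0.41 0.006 [308. 303.]
-0.49 0.006 [311. 322.]
label 231 244 282 313 238.77272727272728 287.03409090909093
moved px 11
```

```bash
python3 - <<'E'
from h import *
n=load('pics/sd10.png')
O=np.array([.582,.072,0]);t=np.radians(5.2);X=np.array([np.cos(t),np.sin(t),0]);Y=np.array([-np.sin(t),np.cos(t),0])
w=lambda x,y,z:O+x*X+y*Y+np.array([0,0,z])
c,s=np.cos(np.radians(54)),np.sin(np.radians(54))
for a in(0,.098):
  for b in(0,.034):
    y=-.34+a*c-b*s;z=.006+a*s+b*c;print(a,b,round(y,3),round(z,3),np.round(proj(n,w(.012,y,z))))
E
```

```text
0 0 -0.34 0.006 [311. 287.]
0 0.034 -0.368 0.026 [312. 287.]
0.098 0 -0.282 0.085 [310. 253.]
0.098 0.034 -0.31 0.105 [311. 252.]
```

The predicted foot and top rows (287 and 252) match the picture (287 and 251), so the carton rests at the chute's foot, inside the limits. The jar's label is at the same pixels as when it was placed.

```bash
python3 -c "
from cell import manip
print(manip.finish_job())"
```

```text
the job is handed in; nothing more can be done
None
```

I handed the job in at about 27 s: by the camera checks the jar stands upright on the cork mat and the carton is at rest at the foot of the chute in the blue tray; no verdict came back, and I did not re-measure the bystanders at the end.

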